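# Fetch the spare strainer plate from under the drawer flap

### The job

Under the wooden flap at the front of the tea stand's half-open drawer lies the spare strainer plate. Lift the flap, which has a small brass bar to take it by, right up so that it stays standing open, draw the plate out from under it, and hold it level and still, centred over the teapot's open mouth with its underside about five centimetres above the rim. Finish while still holding it there in the gripper, touching nothing else with it, and leave everything else where it stands, the drawer included.

Things in the scene. Friction and masses are not known exactly. Their poses are not given: they have to be found in the camera images.
- flap_hinge (a point): Middle of the hinge line, under the flap's far edge, 90 mm above the table; does not turn with the flap. y runs along the hinge, x points from the drawer's front in towards the tray, z up; stand, drawer and tray share this heading. The drawer sticks out to -x and is far enough out as it is. The tray's brass rim begins 43 mm beyond the hinge at +x, its top 115 mm above the table.
- flap_bar (a point): Centre of the brass T-bar on the flap: round, 14 mm thick, 26 mm long, parallel to the hinge, on a 12 mm stem; pinched by its two flat ends (along the hinge) it can turn in the fingers as the flap swings. Shut, it lies 98 mm from the hinge line on the robot's side and 32 mm above it (26 mm above the flap's top). Flap: dark wood, 110 mm hinge to edge, 180 wide, 6 thick. Turns with the flap.
- flap (a joint): Angle of the flap in rad: 0 shut (level), growing as its near edge is lifted up and back away from the robot; stop at 1.75, just past upright. The hinge is stiff (0.09 N m): the flap stays where it is left. It may start slightly ajar.
- strainer_center (a point): Steel strainer plate, 80 g: disc 60 mm across, 5 mm thick, a 10 mm stem and an upright flat tab 26 mm wide (its x), 10 mm thick (its y), 30 mm high. Overall height 48 mm; this point is half-way up, 24 mm above the disc's underside; the tab spans from 6 mm below to 24 mm above it. z up. Lies flat on the well's floor under the flap, its yaw up to 0.25 rad off the drawer's.
- teapot_mouth (a point): Centre of the open mouth (66 mm across) of the lidless steel teapot, in the plane of its rim, z up. The pot is 100 mm across, 72 mm high, with a spout on its +y side (tip 86 mm from the axis, 74 mm up) and a loop handle on its -y side; it stands on the tray, whose surface is 106 mm above the table.
- stand: The low wooden stand with its round tray (340 mm across), drawer and flap; fixed to the table; origin on the table under the tray's centre, 215 mm beyond the hinge.
- teapot: The same teapot, 0.4 kg; origin under the centre of its base.
- drawer (a joint): How far the drawer has moved (m): 0 as found, positive farther out towards the robot, negative pushed in; about 10 N of friction. Its well under the flap is open 93 mm front to back and 176 mm across, floor 26 mm and wall tops 90 mm above the table. The round knob on its front is not needed.
- saucer: Ceramic saucer, 104 mm across, 14 mm high, on the tray beside the teapot; origin under its centre. Not to be moved.
- glass_a: Cobalt blue glass, 58 mm across, 80 mm high, on the tray; origin under its centre. Not to be moved.
- glass_b: Second, equal cobalt blue glass on the tray. Not to be moved.
- sugar_hammer: Stainless sugar hammer lying on the tray, 135 mm long; origin near its middle, on its underside. Not to be moved.
- tea_tin: Copper tea tin, 70 mm across, 110 mm high, standing on the table to the left; origin under its centre. Not to be moved.
- sugar_bowl: Ceramic bowl, 100 mm across, 55 mm high, on the table to the right; origin under its centre. Not to be moved.
- teaspoon: Steel teaspoon, 140 mm long, lying on the table left of the drawer. Not to be moved.

How it is judged:
By the outcome, as a careful person would: the job done as asked, in the order asked, and still so for the second after the job is handed in, while the arm keeps its last pose, push and grip.
It also fails if it takes over 50 s, if anything falls off the work surface, if the arm or the gripper's body presses on something with over 40 N, if the wrist force passes 120 N, or if a joint passes its speed limit or range.

### The arm

A 6-joint arm with a two-finger parallel gripper is mounted at the origin on the work surface. World frame = base frame: x ahead of the robot, y to its left, z up, the work surface at z = 0. Lengths are in mm, angles in rad, forces in N, time in s.
With the tool pointing down it reaches from about 350 to 875 mm from the base axis. Payload 4.2 kg.
Tool frame: the origin (TCP) lies midway between the tips of the shut fingers; the grasp point (between the pads) lies 19 mm behind it (arm.tcp_to_grasp is the distance from the TCP to the grasp point, in mm); z points along the fingers, y is the line along which they close (so a half turn about z gives the same grasp; the last joint's range is limited). The gripper opens to 85 mm and grips with 20 to 120 N. Pads are 22 mm wide; open, the fingers measure 114 mm over their backs; the gripper's body (76 mm by 85 mm) begins 54 mm behind the grasp point. The pads swing forward as they close: fully open they stand 13 mm farther back than shut.
Start: joints at [1.447, 0.385, 0.008, 0, -1.194, -0.259], TCP at [233.416, 579.755, 231.312] pointing down, gripper open.
Joint ranges: [-3.14, 3.14], [-1.21, 2.06], [-1.07, 1.41], [-3.16, 2.05], [-2.99, -0.16], [-3.1, 3.1]. Speed limits (rad/s): [2.79, 2.79, 3.14, 3.14, 3.14, 3.14].

### API

Orientations are given as a unit quaternion [x, y, z, w].
In Python, from bench import arm gives the robot as it stands.
- The arm moves only by the tool arm_command, never from a script. Its argument "rows" is a list of rows, each a list of 2 entries, a list of its own where there are three numbers: the shift along the tool's x, y, z as a fraction of full scale, then the turn, a rotation vector about the tool's x, y, z as a fraction of full scale. In form: [[[x, y, z], [wx, wy, wz]], ...]. A call has 1 to 5 rows; each row is the pose to reach, as a shift and turn from the pose commanded when the call began, along the tool's axes at that moment, turning the shorter way round; what a row does not reach only later rows make up. Full scale, the value 1, is 0.25 m for a shift and 180 degrees for a turn. A row lasts 1/10 s, in which the tool goes at most 50 mm and 8.59 degrees, less where a joint would pass 70% of its speed; a pose out of reach is approached as far as the arm can. A call with a number of a shift or a turn outside -1 to 1 is refused whole. A call with a gripper value outside its range is refused whole. "grip" is the opening, from 0 (shut) to 1 (fully open), set as the call begins (left out, the last holds). The fingers move at their own pace and stop on an object; the grip force is fixed at half the most. Time passes only in rows, so rows that repeat a pose let the fingers close. It gives the time, the measured TCP pose, the force, the opening and the grip force at its end, in the units of the state.
- arm.read_state(): the state, without advancing time (a new reading comes with each control period).
- arm.get_image(name): name is "scene" or "top" or "wrist"; returns (picture, depth): 480x640x3 uint8, blue, green, red; 480x640 float32, mm along the optical axis (not along the pixel's ray), 0 where there is no reading.
- arm.camera_info(name): a dict with "fx", "fy", "cx", "cy" (pixels), "k1" (the pictures are not rectified: a ray, as slopes to the right and down, at radius r is drawn at 1 + k1 r^2 times it, then the intrinsics apply), "extrinsics" (4x4, takes a point from camera to world coordinates). Camera axes: x right, y down, z forward; pixel columns grow to the right and rows downward; lengths in mm; the calibration is good to about 2 mm. A picture is of the moment at which its call begins: read the wrist's pose just before it. camera_info takes no time and is no camera call; for the wrist camera it gives the pose at the moment of the call.
- arm.job_done(): hands the job in; it is judged then, once.
Trained networks look in the newest picture that a camera, given by its name, has taken for a name from the list of things; names that differ only in an ending like _2 or _b are one class to them, and where a whole thing is asked for, a point or a joint stands for the part that bears it (a point fixed in the world has none). Each returns a list of dicts, best first, with "score" (0 to 1); they miss things now and then, are a little off and sometimes report something else, mostly with a low value. They report only what shows in the picture. A call takes as long as a camera call.
- arm.spot_in(camera, query): "position" ([column, row] in pixels, amid what is visible of it).
The state is a dict: "clock": time; "joints": joint angles; "joint_vel": joint speeds; "joint_efforts": joint torques, N m; "position": TCP position; "ee_rot": TCP orientation; "contact_force": force on the tool from outside, world axes, zero at the start; "wrist_torque": the same for the moment, N m; "gripper_width": finger opening in mm; "grasp_force": force on a finger pad.
Only numpy, scipy, OpenCV 4.12 (cv2) and the standard library are available. Lean on these libraries where they do the work, as an engineer would, in place of code of your own. Each camera call takes 0.05 s, during which the arm holds its last target. There are 200 camera calls.

## Working session

There is one attempt and no reset: what is moved stays moved. The work goes in short steps, Python scripts to look and compute and a tool call to move; the robot and the scene stay as the last step left them, time stands still between calls to the robot, and variables do not carry over. Pictures are saved under pics/ and viewed, at most 10 in all, crops included, and the job is handed in when it is done.

Besides the shell and the picture viewer there is one more tool, called after "Request:" as a command line: name --argument value ..., lists and objects as JSON in quotes. arm_command: Moves the arm, as the interface text tells. Shift numbers are shares of 0.25 m and turn numbers shares of 180 degrees, none past 1 either way. Its arguments: {"type":"object","properties":{"rows":{"type":"array","items":{"type":"array"}},"grip":{"type":"number"}},"required":["rows"]}

```bash
mkdir -p pics
cat > h.py <<'E'
import numpy as np, cv2
from bench import arm
from scipy.spatial.transform import Rotation as R
def shot(n,save=None):
    ci=arm.camera_info(n); im,d=arm.get_image(n)
    if save: cv2.imwrite('pics/'+save,im)
    return ci,im,d
def rays(ci,uv):
    K=np.array([[ci['fx'],0,ci['cx']],[0,ci['fy'],ci['cy']],[0,0,1]],float)
    p=cv2.undistortPoints(np.array(uv,float).reshape(-1,1,2),K,np.array([ci['k1'],0,0,0,0.])).reshape(-1,2)
    return np.c_[p,np.ones(len(p))]
def world(ci,uv,z):
    E=np.array(ci['extrinsics']); return (rays(ci,uv)*np.array(z,float).reshape(-1,1))@E[:3,:3].T+E[:3,3]
def cloud(ci,d):
    v,u=np.mgrid[:480,:640]
    return world(ci,np.c_[u.ravel(),v.ravel()],d.ravel()).reshape(480,640,3)
def onplane(ci,uv,z):
    E=np.array(ci['extrinsics']); r=rays(ci,uv)@E[:3,:3].T; o=E[:3,3]
    return o+r*((z-o[2])/r[:,2])[:,None]
def pix(ci,P):
    E=np.linalg.inv(np.array(ci['extrinsics'])); p=np.atleast_2d(P)@E[:3,:3].T+E[:3,3]; s=p[:,:2]/p[:,2:]
    s=s*(1+ci['k1']*(s**2).sum(1,keepdims=True)); return s*[ci['fx'],ci['fy']]+[ci['cx'],ci['cy']]
def rowsfor(pos,Rm,base=None):
    """fractions from base (pos,R) to target"""
    s=arm.read_state(); p0=np.array(s['position']) if base is None else base[0]
    R0=R.from_quat(s['ee_rot']) if base is None else base[1]
    return np.round(R0.inv().apply(np.array(pos)-p0)/250,4),np.round((R0.inv()*Rm).as_rotvec()/np.pi,4)
E
python3 - <<'E'
from h import *
for n in ('scene','top'):
    ci,im,d=shot(n,n+'0.png'); C=cloud(ci,d)
    print(n,np.round(np.array(ci['extrinsics']),2).tolist(),ci['fx'])
    for q in ('flap_bar','flap','teapot','stand','drawer','strainer_center','saucer','glass_a','sugar_hammer'):
        for r in arm.spot_in(n,q)[:2]:
            u,v=np.round(r['position']).astype(int); print(q,round(r['score'],2),u,v,np.round(C[v,u]))
s=arm.read_state();print(s)
E
```

```text
scene [[-0.32, 0.69, -0.65, 1382.47], [0.95, 0.24, -0.22, 235.24], [0.0, -0.69, -0.73, 1021.72], [0.0, 0.0, 0.0, 1.0]] 591.3451665260452
flap_bar 0.76 367 223 [486.  38.  96.]
flap_bar 0.52 314 265 [699. -10. 171.]
flap 0.87 368 222 [481.  39.  94.]
flap 0.55 317 264 [693.  -7. 169.]
teapot 0.89 309 262 [701. -20. 178.]
teapot 0.63 369 229 [503.  47.  96.]
stand 0.9 331 326 [776.  50. 103.]
drawer 0.79 367 227 [498.  41.  97.]
saucer 0.69 363 283 [663.  79. 110.]
glass_a 0.72 269 272 [754. -79. 187.]
glass_a 0.59 390 305 [713. 145. 130.]
sugar_hammer 0.83 330 318 [768.  45. 116.]
top [[-0.02, -1.0, 0.08, 516.39], [-1.0, 0.02, 0.02, -28.37], [-0.02, -0.08, -1.0, 1058.57], [0.0, 0.0, 0.0, 1.0]] 438.32605165674795
flap_bar 0.7 328 195 [676. -27. 110.]
flap_bar 0.56 300 285 [481.  38.  99.]
flap 0.88 300 283 [485.  38.  98.]
flap 0.52 177 308 [427. 340.   6.]
teapot 0.95 327 195 [676. -25. 109.]
stand 0.73 301 189 [691.  32. 107.]
drawer 0.93 303 272 [509.  31.  97.]
drawer 0.28 302 287 [476.  33.  99.]
saucer 0.57 276 195 [678.  87. 108.]
saucer 0.26 289 151 [773.  57. 118.]
glass_a 0.7
[... 169 characters left out ...]
ints': array([ 1.44660463e+00,  3.84684757e-01,  7.87719256e-03,  8.39939502e-07,
       -1.19401857e+00, -2.58602972e-01]), 'joint_vel': array([-0.00125208,  0.000265  , -0.00085152,  0.00032564,  0.0008003 ,
       -0.00043442]), 'joint_efforts': array([ 9.79252400e-04, -3.92099226e+01,  1.88624221e+01,  4.19086486e+00,
       -3.25516394e-04, -1.99643267e-06]), 'position': array([233.41182644, 579.73942492, 231.31246562]), 'ee_rot': array([ 9.81739407e-01, -1.90230745e-01,  1.39061291e-06,  1.48457166e-05]), 'contact_force': array([-0.42736265,  0.19208678,  0.196636  ]), 'wrist_torque': array([-0.06058328,  0.01703946,  0.01311322]), 'grasp_force': 0.0, 'gripper_width': 85.5449463865289}
```

Run:
```python
from h import *
a=cv2.imread('pics/top0.png')[110:340,200:400]; b=cv2.imread('pics/scene0.png')[170:370,230:430]
a=cv2.resize(a,None,fx=2.6,fy=2.6,interpolation=cv2.INTER_CUBIC)[:600]; cv2.imwrite('pics/a.png',a)
cv2.imwrite('pics/b.png',cv2.resize(b,None,fx=3,fy=3,interpolation=cv2.INTER_CUBIC))
```

```text
(no output)
```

View pics/a.png

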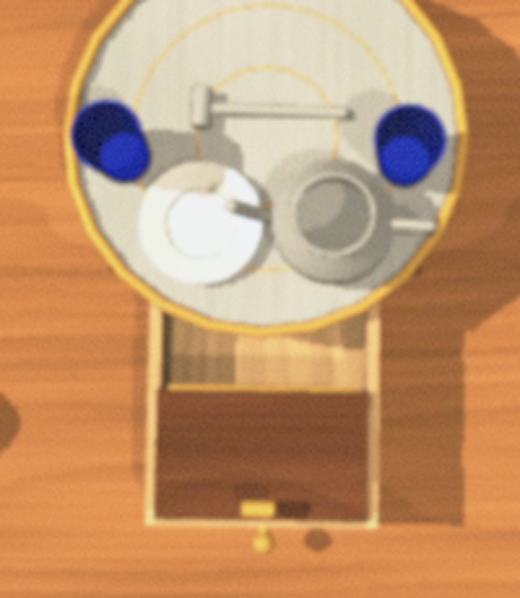

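View pics/b.png

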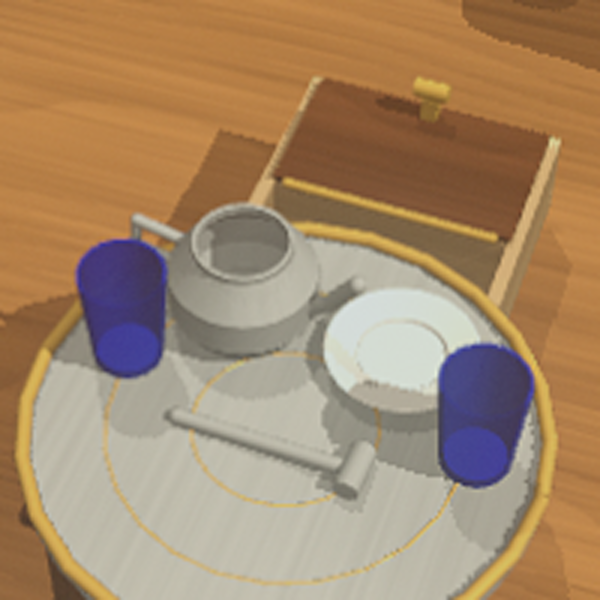

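Top crop: bar at crop (258,509), hinge strip (165–365,389), pot mouth (336,212); scene crop shows the bar at (430,92) and the pot with its spout towards the saucer.

Run:
```python
from h import *
ci,im,d=shot('top'); C=cloud(ci,d)
hsv=cv2.cvtColor(im,cv2.COLOR_BGR2HSV)
f=lambda x,y:(200+x/2.6,110+y/2.6)
print('bar',onplane(ci,[f(258,509)],122+5))
print('bar bbox',onplane(ci,[f(241,509),f(275,509)],127))
print('mouth top',onplane(ci,[f(336,212)],178))
print('hinge ends',onplane(ci,[f(165,389),f(365,389)],96))
print('drawer front corners',onplane(ci,[f(150,522),f(376,522)],90))
# flap mask
u0,v0=np.round(f(200,450)).astype(int); print(hsv[v0,u0])
m=cv2.inRange(hsv,(0,60,20),(14,255,125)); n,l,st,c=cv2.connectedComponentsWithStats(m)
k=l[v0,u0]; ys,xs=np.where(l==k); P=onplane(ci,np.c_[xs,ys],96)
print(len(xs),cv2.minAreaRect(P[:,:2].astype(np.float32)))
Q=C[ys,xs]; ok=d[ys,xs]>0; A=np.c_[Q[ok][:,:2],np.ones(ok.sum())]; print('plane',np.linalg.lstsq(A,Q[ok][:,2],rcond=None)[0],Q[ok][:,2].mean())
# mouth from scene
cs,ims,ds=shot('scene'); print('mouth scene',onplane(cs,[(230+240/3,170+242/3)],178))
Cs=cloud(cs,ds); sel=(np.abs(Cs[...,2]-177)<6)&(np.hypot(Cs[...,0]-680,Cs[...,1]+28)<60); q=Cs[sel]; print(len(q),cv2.minEnclosingCircle(q[:,:2].astype(np.float32)),q[:,2].max())
# tray rim
m=cv2.inRange(hsv,(15,120,120),(32,255,255))>0
q=C[m&(np.abs(C[...,2]-115)<15)&(np.hypot(C[...,0]-715,C[...,1]-35)<200)]
print(len(q),cv2.minEnclosingCircle(q[:,:2].astype(np.float32)))
```

```text
bar [[438.39093134  38.02326475 127.        ]]
bar bbox [[438.6002705   51.8333488  127.        ]
 [438.1808438   24.22213192 127.        ]]
mouth top [[671.46726291 -29.63651293 178.        ]]
hinge ends [[537.61032702 117.65881052  96.        ]
 [534.66706159 -51.40921028  96.        ]]
drawer front corners [[425.77724601 132.12264615  90.        ]
 [422.92256908 -58.53731111  90.        ]]
[ 11 154 124]
202 ((495.46160888671875, 68.51119995117188), (109.73375701904297, 24.016324996948242), 89.07561492919922)
plane [-2.99607803e-02 -6.24492294e-03  1.11910237e+02] 96.70686765306534
mouth scene [[672.83009732 -27.66117219 178.        ]]
289 ((686.0989990234375, -36.43930435180664), 50.3704833984375) 182.79182987800527
1746 ((717.6549072265625, 34.611331939697266), 197.52833557128906)
```

```bash
cat >> h.py <<'E'
def down(yaw): return R.from_euler('z',yaw)*R.from_quat([1,0,0,0])
def plan(*targets,base=None):
    s=arm.read_state(); b=base or (np.array(s['position']),R.from_quat(s['ee_rot']))
    for p,Rm in targets:
        print(*[x.tolist() for x in rowsfor(p,Rm,b)]); b=(np.array(p,float),Rm)
E
python3 - <<'E'
from h import *
plan(([288,400,270],down(-.2)),([343,210,290],down(-.017)),([400,37,300],down(-.017)))
E
```

```text
[0.471, 0.5854, -0.1547] [-0.0, -0.0, -0.0582]
[0.3666, 0.7011, -0.08] [0.0, 0.0, -0.0583]
[0.2397, 0.688, -0.04] [0.0, 0.0, 0.0]
```

Request:
arm_command --rows '[[[0.47,0.585,-0.155],[0,0,-0.058]],[[0.47,0.585,-0.155],[0,0,-0.058]],[[0.47,0.585,-0.155],[0,0,-0.058]],[[0.47,0.585,-0.155],[0,0,-0.058]]]' --grip 0.7

```text
clock: 1.5
position: [288.1, 398.0, 270.7]
ee_rot: [0.995, -0.1, 0.0, -0.0]
contact_force: [1.5, 0.3, 0.6]
gripper_width: 59.7
grasp_force: 0.0
```

Request:
arm_command --rows '[[[0.367,0.7,-0.08],[0,0,-0.058]],[[0.367,0.7,-0.08],[0,0,-0.058]],[[0.367,0.7,-0.08],[0,0,-0.058]],[[0.367,0.7,-0.08],[0,0,-0.058]]]'

```text
clock: 1.9
position: [342.8, 208.4, 290.7]
ee_rot: [1.0, -0.009, 0.0, -0.0]
contact_force: [0.9, 0.3, 0.1]
gripper_width: 59.7
grasp_force: 0.0
```

Request:
arm_command --rows '[[[0.24,0.69,-0.04],[0,0,0]],[[0.24,0.69,-0.04],[0,0,0]],[[0.24,0.69,-0.04],[0,0,0]],[[0.24,0.69,-0.04],[0,0,0]],[[0.24,0.69,-0.04],[0,0,0]]]'

```text
clock: 2.4
position: [400.2, 33.9, 300.5]
ee_rot: [1.0, -0.012, 0.0, 0.0]
contact_force: [-0.2, 0.2, -0.3]
gripper_width: 59.7
grasp_force: 0.0
```

Run:
```python
from h import *
s=arm.read_state(); print(s['clock'],s['position'],s['ee_rot'],s['gripper_width'])
ci,im,d=shot('wrist','w1.png'); C=cloud(ci,d); print(np.round(np.array(ci['extrinsics']),2).tolist())
for q in ('flap_bar','flap','drawer'):
    for r in arm.spot_in('wrist',q)[:2]:
        u,v=np.round(r['position']).astype(int); print(q,round(r['score'],2),u,v,np.round(C[v,u]), onplane(ci,[r['position']],129))
```

```text
2.4 [400.17902399  33.91581596 300.48494047] [ 9.99925762e-01 -1.21772988e-02  4.24497186e-04  6.42526878e-05] 59.71821756908583
[[-0.02, -0.96, -0.27, 467.53], [-1.0, 0.02, 0.01, 31.7], [-0.0, 0.27, -0.96, 443.5], [0.0, 0.0, 0.0, 1.0]]
flap_bar 0.79 318 129 [481.  36.  98.] [[480.34915241  35.9700739  129.        ]]
flap 0.9 318 131 [479.  36.  98.] [[477.99497008  35.21933924 129.        ]]
flap 0.48 322 98 [510.  31.  97.] [[506.25377461  31.62868516 129.        ]]
drawer 0.92 317 95 [513.  36.  98.] [[508.90945227  35.88662356 129.        ]]
```

View pics/w1.png

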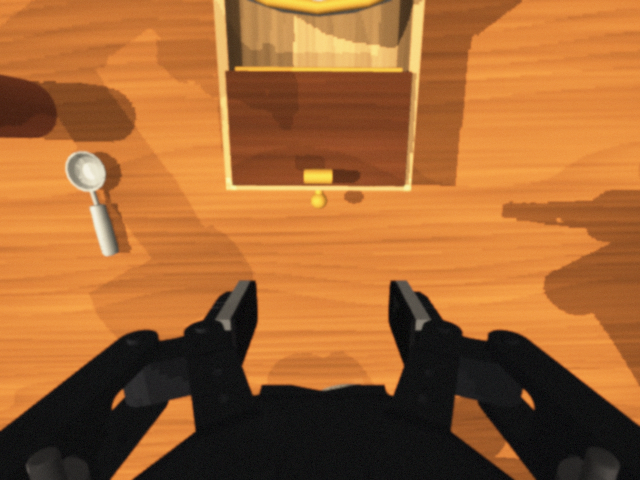

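Wrist picture: bar centre at (318,176), ends at cols 304 and 333, hinge strip at row 69 (235–404), drawer front edge (228,188)–(410,188).

Run:
```python
from h import *
ci=arm.camera_info('wrist'); im=cv2.imread('pics/w1.png'); ci2,_,d=shot('wrist'); C=cloud(ci2,d)
hsv=cv2.cvtColor(im,cv2.COLOR_BGR2HSV); m=cv2.inRange(hsv,(17,150,140),(32,255,255)); n,l,st,c=cv2.connectedComponentsWithStats(m)
k=l[178,318]; print(k,st[k],c[k]); ys,xs=np.where(l==k)
q=C[ys,xs]; print('bar depth',np.median(q,0),q[:,2].max(),q.min(0),q.max(0))
print('bar',onplane(ci,[c[k]],127))
print('hinge strip',onplane(ci,[(235,69),(404,69)],96)); print('front',onplane(ci,[(228,188),(410,188)],90))
q=C[80:160,235:405].reshape(-1,3); print('flap plane',np.linalg.lstsq(np.c_[q[:,:2],np.ones(len(q))],q[:,2],rcond=None)[0],q.mean(0))
```

```text
116 [303 169  30  15 399] [317.74185464 175.82957393]
bar depth [437.19731916  40.62711377 129.78737235] 443.01005042697494 [426.79249891  27.44500899  96.05912142] [466.94297428  56.45934541 443.01005043]
bar [[437.08662752  40.83389986 127.        ]]
hinge strip [[536.62515809 118.34212211  96.        ]
 [533.85645498 -43.17228097  96.        ]]
front [[422.45695054 137.203828    90.        ]
 [419.1827294  -56.40219286  90.        ]]
flap plane [-5.44420673e-02  2.02854994e-04  1.25010901e+02] [488.88839834  38.49082623  98.40261385]
```

Run:
```python
from h import *
print(arm.read_state()['position'])
plan(([437.3,40,170],down(-.017)),([437.3,40,109],down(-.017)))
```

```text
[399.44812631  37.6609167  300.02987004]
[0.1512, -0.0118, 0.5201] [-0.0001, 0.0, 0.0001]
[0.0, 0.0, 0.244] [0.0, 0.0, 0.0]
```

Request:
arm_command --rows '[[[0.151,-0.012,0.2],[0,0,0]],[[0.151,-0.012,0.4],[0,0,0]],[[0.151,-0.012,0.52],[0,0,0]],[[0.151,-0.012,0.52],[0,0,0]],[[0.151,-0.012,0.52],[0,0,0]]]'

```text
clock: 3.15
position: [438.0, 40.0, 170.8]
ee_rot: [1.0, -0.008, 0.0, 0.001]
contact_force: [0.0, 0.2, 0.1]
gripper_width: 59.6
grasp_force: 0.0
```

Run:
```python
from h import *
ci,im,d=shot('wrist','w2.png'); C=cloud(ci,d); print(arm.read_state()['position'])
hsv=cv2.cvtColor(im,cv2.COLOR_BGR2HSV); m=cv2.inRange(hsv,(17,150,140),(32,255,255)); n,l,st,c=cv2.connectedComponentsWithStats(m)
e=pix(ci,[[437,40,126]])[0]; print('expected',e)
for k in range(1,n):
    if st[k][4]>150:
        q=C[l==k]; print(st[k],c[k],np.median(q,0),np.percentile(q[:,2],95),onplane(ci,[c[k]],128))
```

```text
[438.82016967  40.29636333 172.03787718]
expected [321.63095566 261.09593568]
[ 196   84  267   13 1975] [329.2156962   90.12860759] [536.50023373  34.61418015  95.77346571] 97.34513641610391 [[531.84270231  34.54924683 128.        ]]
[533  89 107  12 695] [580.77410072  93.98129496] [ 5.44466057e+02 -1.89429748e+02  3.10559618e-01] 1.6058211223425183 [[528.51116658 -97.40000977 128.        ]]
[107 168  74  20 467] [145.91862955 179.90149893] [4.74730696e+02 2.04773930e+02 3.24865448e-01] 1.5367780873318622 [[487.20994023 137.17315978 128.        ]]
[517 179  57  17 229] [538.10480349 189.38427948] [ 4.59479274e+02 -1.62433437e+02  1.60088174e-01] 1.2320144256778798 [[478.62562777 -82.59195172 128.        ]]
[ 127  198  263   84 3098] [240.45674629 243.22207876] [436.17844414 173.36632089   0.94807477] 131.19933285836584 [[449.56170832  87.36535133 128.        ]]
[445 275 131  15 833] [517.57022809 283.03361345] [ 3.63948170e+02 -1.62254995e+02  2.52951786e-01] 1.47370203486198 [[421.64097233 -79.13862048 128.        ]]
[568 366  31  15 217] [584.78801843 372.69124424] [ 2.52790032e+02 -2.52807529e+02  1.59656062e-01] 1.3713448834332318 [[ 356.03319791 -133.92378878  128.        ]]
[  0 379  48  14 367] [ 22.49046322 385.59400545] [2.45093695e+02 3.83678139e+02 2.75665531e-01] 1.3962079946989148 [[351.39853454 243.40725249 128.        ]]
```

View pics/w2.png

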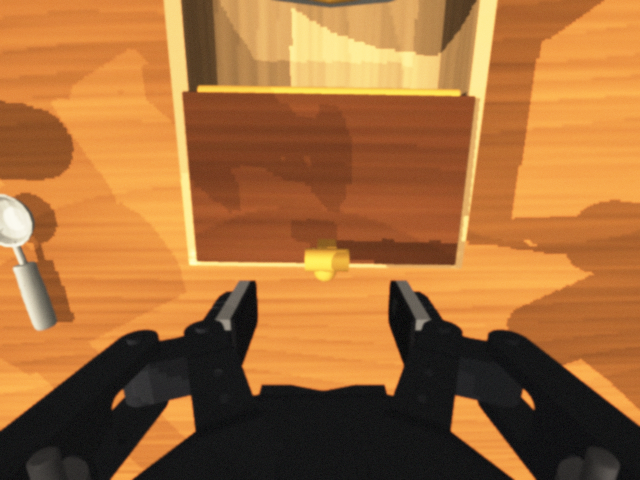

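Bar now at (327,261), about 3 mm to the right of where I projected it; correcting y and descending.

Request:
arm_command --rows '[[[0,0.012,0.1],[0,0,0]],[[0,0.012,0.2],[0,0,0]],[[0,0.012,0.244],[0,0,0]],[[0,0.012,0.244],[0,0,0]],[[0,0.012,0.244],[0,0,0]]]'

```text
clock: 3.7
position: [439.1, 37.0, 111.2]
ee_rot: [1.0, -0.009, 0.002, -0.001]
contact_force: [0.2, 0.7, -0.0]
gripper_width: 59.8
grasp_force: 0.0
```

Request:
arm_command --rows '[[[0,0,0],[0,0,0]],[[0,0,0],[0,0,0]],[[0,0,0],[0,0,0]],[[0,0,0],[0,0,0]],[[0,0,0],[0,0,0]]]' --grip 0.15

```text
clock: 4.2
position: [437.9, 37.5, 109.8]
ee_rot: [1.0, -0.009, 0.001, -0.001]
contact_force: [-3.0, 6.4, 1.3]
gripper_width: 24.4
grasp_force: 58.7
```

Run:
```python
from h import *
s=arm.read_state(); print(s)
```

```text
{'clock': 4.2, 'joints': array([ 0.4565021 ,  0.2103604 , -0.59909187, -0.00194768, -0.75855709,
        1.09727458]), 'joint_vel': array([ 2.36945704e-04, -1.84757152e-04, -9.80991575e-04,  2.05208981e-03,
        4.33898828e-04, -4.08601748e-05]), 'joint_efforts': array([-2.75668994e+00, -2.45683855e+01,  1.32272449e+01,  4.09696832e+00,
       -1.22478465e-01, -7.90708145e-03]), 'position': array([437.88711659,  37.46061897, 109.78890371]), 'ee_rot': array([ 9.99956340e-01, -9.21559230e-03,  9.44682035e-04, -1.22451511e-03]), 'contact_force': array([-3.00945295,  6.4331981 ,  1.29333677]), 'wrist_torque': array([ 1.61557276,  0.62243141, -0.01498227]), 'grasp_force': 58.70996296405792, 'gripper_width': 24.42855786919771}
```

Run:
```python
import numpy as np
f=lambda t:np.array([-98*np.cos(t)+32*np.sin(t),98*np.sin(t)+32*np.cos(t)])
th=np.linspace(.045,1.72,26)
for k in range(5):
    b=f(th[5*k]); print([ [round((f(t)-b)[0]/250,3),0,round(-(f(t)-b)[1]/250,3)] for t in th[5*k+1:5*k+6]], f(th[5*k+5])+[535-.3,90])
```

```text
[[np.float64(0.011), 0, np.float64(-0.026)], [np.float64(0.023), 0, np.float64(-0.05)], [np.float64(0.037), 0, np.float64(-0.074)], [np.float64(0.052), 0, np.float64(-0.097)], [np.float64(0.069), 0, np.float64(-0.119)]] [455.56032073 156.06747434]
[[np.float64(0.018), 0, np.float64(-0.021)], [np.float64(0.038), 0, np.float64(-0.04)], [np.float64(0.059), 0, np.float64(-0.058)], [np.float64(0.081), 0, np.float64(-0.074)], [np.float64(0.104), 0, np.float64(-0.089)]] [481.6806197  178.41349056]
[[np.float64(0.024), 0, np.float64(-0.013)], [np.float64(0.049), 0, np.float64(-0.025)], [np.float64(0.075), 0, np.float64(-0.035)], [np.float64(0.101), 0, np.float64(-0.044)], [np.float64(0.128), 0, np.float64(-0.05)]] [513.69558053 190.92974964]
[[np.float64(0.027), 0, np.float64(-0.005)], [np.float64(0.055), 0, np.float64(-0.008)], [np.float64(0.082), 0, np.float64(-0.009)], [np.float64(0.11), 0, np.float64(-0.008)], [np.float64(0.137), 0, np.float64(-0.005)]] [548.04579971 192.22470166]
[[np.float64(0.027), 0, np.float64(0.004)], [np.float64(0.054), 0, np.float64(0.011)], [np.float64(0.081), 0, np.float64(0.019)], [np.float64(0.106), 0, np.float64(0.029)], [np.float64(0.131), 0, np.float64(0.04)]] [580.91224114 182.15437466]
```

Request:
arm_command --rows '[[[0.011,0,-0.026],[0,0,0]],[[0.023,0,-0.05],[0,0,0]],[[0.037,0,-0.074],[0,0,0]],[[0.052,0,-0.097],[0,0,0]],[[0.069,0,-0.119],[0,0,0]]]'

```text
clock: 4.7
position: [454.0, 37.0, 138.3]
ee_rot: [1.0, -0.01, -0.001, -0.001]
contact_force: [-0.7, 5.9, -5.8]
gripper_width: 24.3
grasp_force: 59.2
```

Request:
arm_command --rows '[[[0.018,0,-0.021],[0,0,0]],[[0.038,0,-0.04],[0,0,0]],[[0.059,0,-0.058],[0,0,0]],[[0.081,0,-0.074],[0,0,0]],[[0.104,0,-0.089],[0,0,0]]]'

```text
clock: 5.2
position: [478.5, 36.3, 160.0]
ee_rot: [1.0, -0.01, -0.003, -0.001]
contact_force: [-3.4, 7.0, -4.5]
gripper_width: 24.2
grasp_force: 59.0
```

Request:
arm_command --rows '[[[0.024,0,-0.013],[0,0,0]],[[0.049,0,-0.025],[0,0,0]],[[0.075,0,-0.035],[0,0,0]],[[0.101,0,-0.044],[0,0,0]],[[0.128,0,-0.05],[0,0,0]]]'

```text
clock: 5.7
position: [510.6, 35.4, 173.3]
ee_rot: [1.0, -0.009, -0.002, -0.0]
contact_force: [-4.3, 2.8, -0.5]
gripper_width: 24.3
grasp_force: 58.8
```

Request:
arm_command --rows '[[[0.027,0,-0.005],[0,0,0]],[[0.055,0,-0.008],[0,0,0]],[[0.082,0,-0.009],[0,0,0]],[[0.11,0,-0.008],[0,0,0]],[[0.137,0,-0.005],[0,0,0]]]'

```text
clock: 6.2
position: [546.8, 34.4, 176.2]
ee_rot: [1.0, -0.009, -0.0, -0.0]
contact_force: [-2.8, 2.3, 7.1]
gripper_width: 23.3
grasp_force: 58.3
```

Request:
arm_command --rows '[[[0.027,0,0.004],[0,0,0]],[[0.054,0,0.011],[0,0,0]],[[0.081,0,0.019],[0,0,0]],[[0.106,0,0.029],[0,0,0]],[[0.106,0,0.029],[0,0,0]]]'

```text
clock: 6.7
position: [576.2, 33.7, 170.1]
ee_rot: [1.0, -0.009, 0.003, 0.0]
contact_force: [1.8, -0.7, 7.1]
gripper_width: 22.6
grasp_force: 58.3
```

Run:
```python
from h import *
s=arm.read_state(); print(s['position'],s['ee_rot'],s['contact_force'],s['wrist_torque'])
ci,im,d=shot('scene'); cv2.imwrite('pics/s3.png',cv2.resize(im[120:360,220:480],None,fx=2.4,fy=2.4))
```

```text
[576.18172554  33.73822904 170.1327698 ] [ 9.99956685e-01 -8.78239561e-03  3.08133124e-03  5.01027695e-05] [ 1.83006548 -0.67889663  7.09573386] [-0.21810331 -0.05447254 -0.05230944]
```

View pics/s3.png

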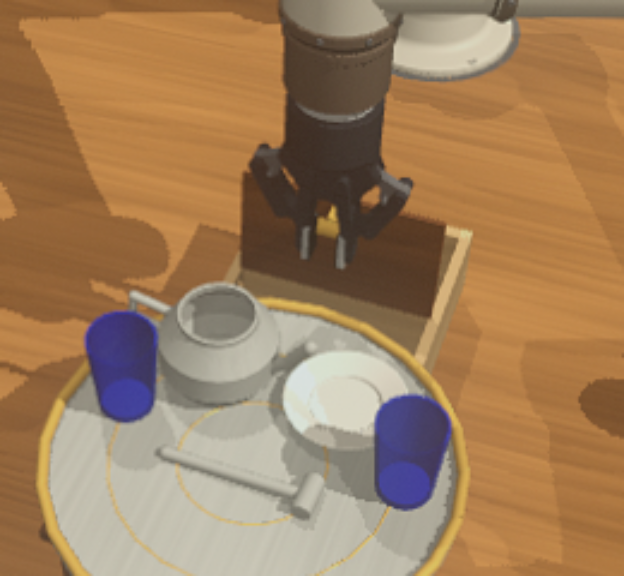

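The flap stands about upright, bar at crop (328,218) still between the fingers; measuring the angle from depth.

Run:
```python
from h import *
ci,im,d=shot('scene'); C=cloud(ci,d)
for (a,b,c,e) in ((375,215,400,240),(325,205,345,225)):
    q=C[b:e,a:c].reshape(-1,3); q=q[np.isfinite(q).all(1)]
    m=q.mean(0); w,v=np.linalg.eigh(np.cov((q-m).T)); print(m,w,v[:,0])
bp=arm.spot_in('scene','flap_bar')[:1]; print(bp); u,v=np.round([220+328/2.4,120+218/2.4]).astype(int); print(C[v-1:v+2,u])
print(arm.read_state()['position'])
```

```text
[541.07124948  92.46335435 154.83106366] [ 50.42306977 216.49739108 526.27980812] [ 0.98344984  0.11479908 -0.14016982]
[551.35182817 -17.71993941 164.77248744] [ 109.73291342  143.02035748 5395.68447726] [-0.74353897  0.4676819   0.47793666]
[{'position': [367.0, 228.1], 'score': 0.72}]
[[553.69286734  30.15578784 195.41518935]
 [555.32227143  30.69027358 194.28661408]
 [560.0885083   31.99995737 196.30832568]]
[575.76739639  33.71828718 170.27131722]
```

Run:
```python
from h import *
ci=arm.camera_info('scene')
f=lambda t,a,b:np.array([536+(-a*np.cos(t)+b*np.sin(t)),0,90+a*np.sin(t)+b*np.cos(t)])
for t in (1.4,1.5,1.57,1.65,1.72):
    print(t,[((pix(ci,f(t,a,b)+[dx,y,0])[0]-[220,120])*2.4).round().tolist() for a,b,y,dx in ((98,32,35,0),(110,6,125,1.5),(110,6,-55,-1.5))])
print('tips',((pix(ci,[[576,33.7,170]])[0]-[220,120])*2.4).round())
```

```text
1.4 [[335.0, 218.0], [448.0, 216.0], [245.0, 166.0]]
1.5 [[332.0, 228.0], [445.0, 224.0], [241.0, 173.0]]
1.57 [[329.0, 235.0], [443.0, 230.0], [238.0, 179.0]]
1.65 [[326.0, 244.0], [440.0, 238.0], [234.0, 187.0]]
1.72 [[324.0, 252.0], [438.0, 245.0], [231.0, 193.0]]
tips [324. 256.]
```

Run:
```python
from h import *
ci,im,d=shot('top','top3.png')
a=cv2.imread('pics/top0.png')[170:330,240:370]; b=im[170:330,240:370]
cv2.imwrite('pics/cmp.png',cv2.resize(np.hstack([a,b]),None,fx=3,fy=3,interpolation=cv2.INTER_CUBIC))
c2,im2,d2=shot('wrist','w3.png')
```

```text
(no output)
```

View pics/cmp.png

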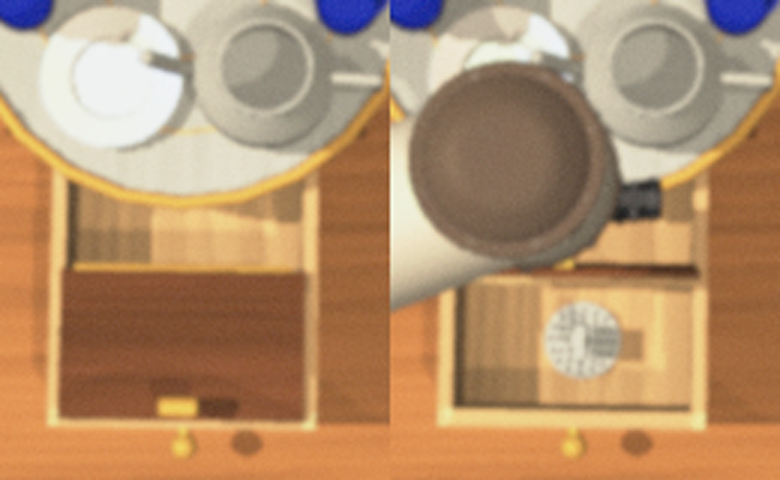

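View pics/w3.png

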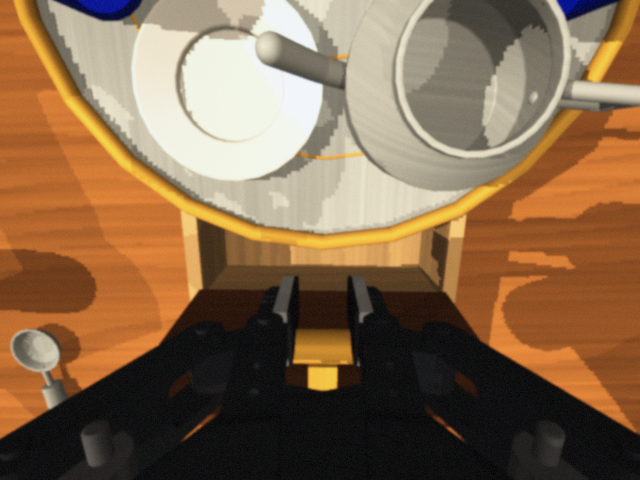

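The drawer is unmoved, the plate is visible in the well (right half, about (583,340)), and the flap is just short of upright: the bar slipped to the pads' near edge. I'll release it and push the flap over from its near side.

Request:
arm_command --rows '[[[0,0,0],[0,0,0]],[[0,0,0],[0,0,0]],[[0,0,-0.08],[0,0,0]],[[0,0,-0.18],[0,0,0]],[[0,0,-0.26],[0,0,0]]]' --grip 0.55

```text
clock: 7.45
position: [573.3, 33.6, 233.3]
ee_rot: [1.0, -0.009, -0.0, 0.0]
contact_force: [0.9, -0.2, 0.5]
gripper_width: 46.6
grasp_force: 0.0
```

Request:
arm_command --rows '[[[-0.1,0,0],[0,0,0]],[[-0.25,0,0],[0,0,0]],[[-0.4,0,0],[0,0,0]],[[-0.4,0,0],[0,0,0]],[[-0.4,0,0],[0,0,0]]]' --grip 0.1

```text
clock: 7.95
position: [473.1, 35.5, 233.0]
ee_rot: [1.0, -0.009, 0.0, -0.0]
contact_force: [1.5, 0.0, 0.4]
gripper_width: 8.4
grasp_force: 0.0
```

Run:
```python
from h import *
s=arm.read_state(); print(s['position'],s['ee_rot'],s['contact_force'])
ci,im,d=shot('wrist','w4.png')
tp,imt,dt=shot('top')
cv2.imwrite('pics/w4b.png',np.hstack([cv2.resize(im,(440,330)),cv2.resize(imt[190:330,240:390],(354,330))]))
```

```text
[473.07491914  35.49992067 232.96653934] [ 9.99961131e-01 -8.80205180e-03  4.99389125e-04 -1.08992408e-04] [1.51744132 0.04096922 0.38038421]
```

View pics/w4b.png

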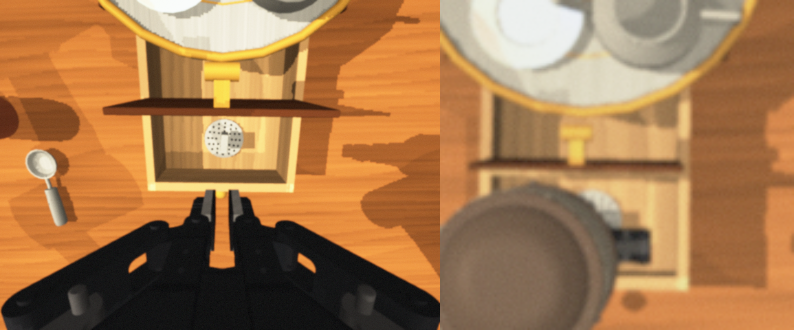

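The flap stands about upright with the near-side face clear, plate visible in the well; pushing it back a little.

Request:
arm_command --rows '[[[0.02,0,0.15],[0,0,0]],[[0.05,0,0.26],[0,0,0]],[[0.1,0,0.26],[0,0,0]],[[0.15,0,0.26],[0,0,0]],[[0.18,0,0.26],[0,0,0]]]'

```text
clock: 8.55
position: [521.1, 34.9, 168.8]
ee_rot: [1.0, -0.009, 0.001, -0.0]
contact_force: [-0.5, -0.2, 0.5]
gripper_width: 8.4
grasp_force: 0.5
```

Request:
arm_command --rows '[[[0.02,0,0],[0,0,0]],[[0.03,0,0],[0,0,0]],[[0.04,0,0],[0,0,0]],[[0.05,0,0],[0,0,0]],[[0.05,0,0],[0,0,0]]]'

```text
clock: 9.05
position: [531.1, 34.5, 167.9]
ee_rot: [1.0, -0.009, 0.0, -0.0]
contact_force: [0.4, -0.1, -0.2]
gripper_width: 8.4
grasp_force: 0.0
```

Request:
arm_command --rows '[[[0.01,0,0],[0,0,0]],[[0.02,0,0],[0,0,0]],[[0.028,0,0],[0,0,0]],[[0.028,0,0],[0,0,0]]]'

```text
clock: 9.45
position: [538.0, 34.3, 167.3]
ee_rot: [1.0, -0.009, -0.0, 0.0]
contact_force: [-0.8, -0.5, 0.1]
gripper_width: 8.3
grasp_force: 0.3
```

Run:
```python
from h import *
s=arm.read_state(); print(s['position'],s['contact_force'])
ci,im,d=shot('scene','s5.png'); wi,wim,wd=shot('wrist','w5.png')
f=lambda t,a,b:np.array([535.5+(-a*np.cos(t)+b*np.sin(t)),0,90+a*np.sin(t)+b*np.cos(t)])
print('img')
for t in (1.4,1.5,1.57,1.65,1.72):
    print(t,[((pix(ci,f(t,a,b)+[dx,y,0])[0]-[300,160])*4).round().tolist() for a,b,y,dx in ((98,32,38,0),(110,6,128,1.5),(110,6,-52,-1.5))])
a=cv2.resize(im[160:260,300:420],None,fx=4,fy=4,interpolation=cv2.INTER_CUBIC); b=cv2.resize(wim,(310,400))
cv2.imwrite('pics/s5b.png',np.hstack([a,b]))
```

```text
[538.02918059  34.29168234 167.31550951] [-0.7762458  -0.46392204  0.11110966]
img
1.4 [[245.0, 204.0], [432.0, 200.0], [94.0, 117.0]]
1.5 [[239.0, 220.0], [427.0, 214.0], [87.0, 129.0]]
1.57 [[235.0, 232.0], [424.0, 224.0], [82.0, 139.0]]
1.65 [[230.0, 247.0], [420.0, 237.0], [76.0, 152.0]]
1.72 [[226.0, 260.0], [416.0, 249.0], [71.0, 163.0]]
```

View pics/s5b.png

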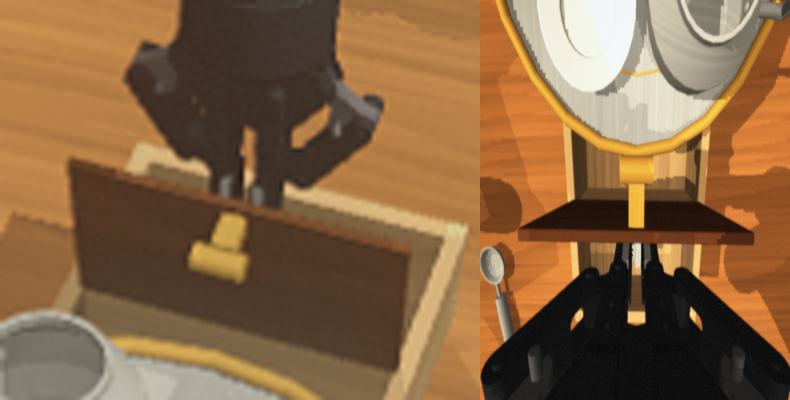

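Flap now at about 1.71 rad (corners (409,247) and (71,160) match). Backing off to look at the plate.

Request:
arm_command --rows '[[[-0.1,0,0],[0,0,0]],[[-0.25,0,-0.07],[0,0,0]],[[-0.4,0,-0.14],[0,0,0]],[[-0.4,0,-0.14],[0,0,0]],[[-0.4,0,-0.14],[0,0,0]]]' --grip 0.55

```text
clock: 10.05
position: [438.3, 36.5, 203.8]
ee_rot: [1.0, -0.009, 0.002, -0.001]
contact_force: [0.4, -0.7, -0.1]
gripper_width: 46.9
grasp_force: 0.0
```

Run:
```python
from h import *
s=arm.read_state(); print(s['position'],s['ee_rot'],s['gripper_width'])
ci,im,d=shot('wrist','w6.png'); C=cloud(ci,d)
import pickle; pickle.dump((ci,im,d),open('w6.pkl','wb'))
print(arm.spot_in('wrist','strainer_center')[:2])
sel=(C[...,2]>22)&(C[...,2]<85)&(np.abs(C[...,0]-477)<50)&(np.abs(C[...,1]-30)<70)&(d>0)
tab=sel&(C[...,2]>60)&(C[...,2]<82); q=C[tab]; print('tab',len(q),np.median(q,0),q.min(0),q.max(0)); v,u=np.where(tab); print(u.min(),u.max(),v.min(),v.max())
if len(q)>5: print(cv2.minAreaRect(q[:,:2].astype(np.float32)))
disc=sel&(C[...,2]>29.5)&(C[...,2]<36); q=C[disc]; print('disc',len(q)); v,u=np.where(disc);print(cv2.minEnclosingCircle(q[:,:2].astype(np.float32)),u.min(),u.max(),v.min(),v.max())
x,y=np.round(pix(ci,[[477,28,50]])[0]).astype(int); print(x,y)
x0,y0=max(x-100,0),max(y-75,0); print(x0,y0)
cv2.imwrite('pics/w6c.png',cv2.resize(im[y0:y0+150,x0:x0+200],(800,600),interpolation=cv2.INTER_CUBIC))
```

```text
[438.25486198  36.48156031 203.79980076] [ 9.99960316e-01 -8.69244681e-03  1.81830721e-03 -7.08369283e-04] 46.86867413185327
[{'position': [325.5, 169.9], 'score': 0.56}]
tab 1821 [433.31469608  31.7031179   73.5407292 ] [429.50968832 -39.73556785  60.01028279] [526.97682162  99.80046841  81.96351922]
244 417 116 236
((478.16558837890625, 28.678836822509766), (139.60110473632812, 93.90853881835938), 88.33340454101562)
disc 3044
((477.1863098144531, 29.01849937438965), 82.71530151367188) 258 406 120 224
331 177
231 102
```

View pics/w6c.png

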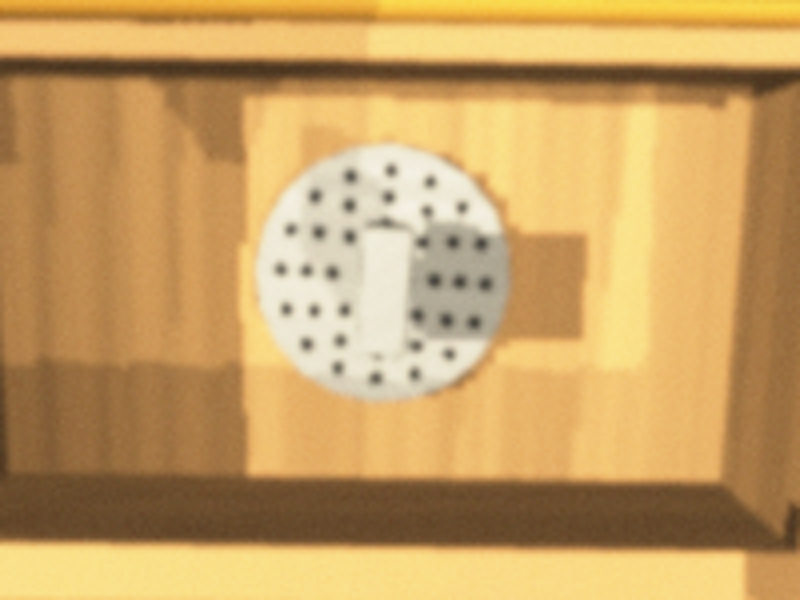

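Plate: disc centre at crop (383,272), tab top from (388,228) to (381,354); it is clear of the walls.

Run:
```python
from h import *; import pickle
ci,im,d=pickle.load(open('w6.pkl','rb'))
g=lambda x,y:(231+x/4,102+y/4)
print('disc',onplane(ci,[g(383,272)],31),'disc l/r',onplane(ci,[g(257,270),g(508,270)],31))
t=onplane(ci,[g(388,228),g(381,354)],74); c=t.mean(0); print('tab',t,c); v=t[0]-t[1]; yaw=np.arctan2(v[1],v[0]); print('yaw',yaw,np.linalg.norm(v))
print('fine walls/front',onplane(ci,[g(5,480),g(740,480)],26))
s=arm.read_state(); print(s['position'],s['ee_rot'])
x,y=477,29
plan(([c[0],c[1],110],down(yaw)),([c[0],c[1],43],down(yaw)))
```

```text
disc [[481.75355281  31.55928996  31.        ]] disc l/r [[482.71073601  61.08218067  31.        ]
 [481.73626882   2.26506306  31.        ]]
tab [[493.6269975   30.83968267  74.        ]
 [468.33872336  32.59635355  74.        ]] [480.98286043  31.71801811  74.        ]
yaw -0.06935441395535592 25.349215006285306
fine walls/front [[432.11939734 126.14082702  26.        ]
 [429.13426817 -56.45595515  26.        ]]
[438.64496063  36.38962461 202.64195336] [ 9.99958119e-01 -9.13922373e-03  4.64726279e-04 -1.40274173e-04]
[0.1693, 0.0157, 0.3707] [-0.0001, -0.0003, 0.0163]
[0.0, 0.0, 0.268] [0.0, 0.0, 0.0]
```

Request:
arm_command --rows '[[[0.169,0.016,0.15],[0,0,0.016]],[[0.169,0.016,0.3],[0,0,0.016]],[[0.169,0.016,0.37],[0,0,0.016]],[[0.169,0.016,0.37],[0,0,0.016]]]'

```text
clock: 10.55
position: [478.7, 30.4, 106.2]
ee_rot: [0.999, -0.035, -0.004, 0.002]
contact_force: [0.4, -0.8, 0.4]
gripper_width: 47.1
grasp_force: 0.0
```

Request:
arm_command --rows '[[[0,0,0.08],[0,0,0]],[[0,0,0.16],[0,0,0]],[[0,0,0.23],[0,0,0]],[[0,0,0.268],[0,0,0]],[[0,0,0.268],[0,0,0]]]'

```text
clock: 11.05
position: [480.2, 31.3, 42.5]
ee_rot: [0.999, -0.034, -0.001, 0.0]
contact_force: [0.3, -0.5, -0.1]
gripper_width: 46.7
grasp_force: 0.0
```

Request:
arm_command --rows '[[[0,0,0],[0,0,0]],[[0,0,0],[0,0,0]],[[0,0,0],[0,0,0]],[[0,0,0],[0,0,0]],[[0,0,0],[0,0,0]]]' --grip 0

```text
clock: 11.55
position: [480.9, 31.7, 44.2]
ee_rot: [0.999, -0.034, 0.001, -0.0]
contact_force: [-0.1, 0.1, 6.7]
gripper_width: 9.1
grasp_force: 59.2
```

Request:
arm_command --rows '[[[0,0,-0.06],[0,0,0]],[[0,0,-0.18],[0,0,0]],[[0,0,-0.36],[0,0,0]],[[0,0,-0.54],[0,0,0]],[[0,0,-0.72],[0,0,0]]]'

```text
clock: 12.05
position: [479.3, 31.2, 224.6]
ee_rot: [0.999, -0.034, -0.0, -0.0]
contact_force: [0.6, 0.3, -0.7]
gripper_width: 9.1
grasp_force: 58.5
```

Request:
arm_command --rows '[[[0,0,-0.12],[0,0,0]],[[0,0,-0.12],[0,0,0]],[[0,0,-0.12],[0,0,0]]]'

```text
clock: 12.35
position: [479.5, 31.4, 253.0]
ee_rot: [0.999, -0.035, -0.0, -0.001]
contact_force: [1.0, -0.3, -1.9]
gripper_width: 9.0
grasp_force: 58.5
```

Run:
```python
from h import *
s=arm.read_state(); ci=arm.camera_info('wrist'); print(s['position'],s['ee_rot'],s['gripper_width'],s['contact_force'])
def T(p,q): M=np.eye(4); M[:3,:3]=R.from_quat(q).as_matrix(); M[:3,3]=p; return M
X=np.linalg.inv(T(s['position'],s['ee_rot']))@np.array(ci['extrinsics'])
c3=dict(ci); c3['extrinsics']=T([575.77,33.72,170.27],[9.99956685e-01,-8.78e-03,3.08e-03,5e-05])@X
# rim outer: left edge 397 / right 572 (row~75), bottom 158
P=onplane(c3,[(397,80),(572,85),(490,157)],178); print(P,'c',P[:2].mean(0))
# circle fit on the three points
A=np.c_[2*P[:,:2],np.ones(3)]; r=np.linalg.solve(A,(P[:,:2]**2).sum(1)); print(r[:2],np.sqrt(r[2]+r[0]**2+r[1]**2))
print([x.tolist() for x in pix(c3,[[672,-29,178],[672,4,178],[672,-62,178],[639,-29,178]])])
# top/scene held-plate check
for n in ('top',):
    t,im,d=shot(n); print(arm.spot_in(n,'strainer_center')[:1],arm.spot_in(n,'teapot_mouth')[:2])
c,im,d=shot('scene','s7.png'); 
for r in arm.spot_in('scene','teapot_mouth')[:2]: print(r,onplane(c,[r['position']],178))
for r in arm.spot_in('scene','strainer_center')[:1]: print(r,pix(c,[s['position']+np.array([0,0,6])]))
yaw=-.068
plan(([672,-29,256],down(yaw)),([672,-29,246],down(yaw)))
```

```text
[479.4830786   31.43074942 252.96901735] [ 9.99403368e-01 -3.45344361e-02 -7.28115154e-07 -5.29208296e-04] 9.046862464630792 [ 1.04596592 -0.28400167 -1.8858106 ]
[[665.63771681   3.52832969 178.        ]
 [663.09506114 -63.24036963 178.        ]
 [636.75649066 -34.83480622 178.        ]] c [664.36638898 -29.85601997 178.        ]
[670.36625583 -30.08450421] 33.943801851744155
[[484.9184073922528, 60.264201817557364], [396.407594443213, 61.50855942981434], [572.7885837724187, 59.33471749357466], [476.0198271812784, 151.42826089117858]]
[] [{'position': [328.9, 194.6], 'score': 0.59}]
{'position': [310.9, 265.3], 'score': 0.91} [[706.97644148 -13.71773963 178.        ]]
{'position': [366.6, 229.3], 'score': 0.27} [[582.72116592  59.43221558 178.        ]]
{'position': [368.9, 174.1], 'score': 0.56} [[369.43074253 163.25533498]]
[0.7843, 0.1874, -0.0186] [0.0004, 0.0008, -0.0002]
[0.0, 0.0, 0.04] [0.0, 0.0, 0.0]
```

Request:
arm_command --rows '[[[0.13,0.03,0],[0,0,0]],[[0.3,0.07,0],[0,0,0]],[[0.47,0.11,0],[0,0,0]],[[0.62,0.15,0],[0,0,0]],[[0.72,0.175,0],[0,0,0]]]'

```text
clock: 13.15
position: [658.6, -25.6, 251.0]
ee_rot: [0.999, -0.035, -0.001, 0.0]
contact_force: [-0.3, 0.4, -1.0]
gripper_width: 9.1
grasp_force: 58.5
```

Request:
arm_command --rows '[[[0.04,0.01,0.01],[0,0,0]],[[0.06,0.013,0.028],[0,0,0]],[[0.06,0.013,0.028],[0,0,0]],[[0.06,0.013,0.028],[0,0,0]],[[0.06,0.013,0.028],[0,0,0]]]'

```text
clock: 13.65
position: [670.7, -28.4, 246.9]
ee_rot: [0.999, -0.034, 0.0, -0.0]
contact_force: [0.3, 0.4, -0.5]
gripper_width: 9.0
grasp_force: 58.5
```

Run:
```python
from h import *
s=arm.read_state(); print(s['position'],s['ee_rot'],s['gripper_width'],s['contact_force'],s['clock'])
c,im,d=shot('scene','s8.png'); C=cloud(c,d)
p=np.array([671,-29.3])
# disc underside/rim: depth points around plate between z 215..245
sel=(C[...,2]>222)&(C[...,2]<239)&(np.hypot(C[...,0]-p[0],C[...,1]-p[1])<45)&(d>0)
q=C[sel]; print(len(q),q.mean(0),cv2.minEnclosingCircle(q[:,:2].astype(np.float32)),np.percentile(q[:,2],[5,50,95]))
sel=(np.abs(C[...,2]-178)<4)&(np.hypot(C[...,0]-p[0],C[...,1]-p[1])<45)&(d>0); q=C[sel]; print('rim',len(q),cv2.minEnclosingCircle(q[:,:2].astype(np.float32)))
print(pix(c,[[671,-29,178],[671,-29,230]]))
# flap still standing
f=lambda t,a,b:np.array([535.5+(-a*np.cos(t)+b*np.sin(t)),0,90+a*np.sin(t)+b*np.cos(t)])
print(pix(c,f(1.71,98,32)+[0,38,0]),arm.spot_in('scene','flap_bar')[:1])
plan(([671,-29.3,246],down(-.068)))
```

```text
[670.68671144 -28.42821046 246.85524057] [ 9.99425243e-01 -3.38979840e-02  3.23943483e-04 -7.08131591e-05] 9.007569064999215 [ 0.25035112  0.42951968 -0.49726667] 13.65
475 [679.92584388 -25.68553392 232.53951963] ((673.0155029296875, -27.432973861694336), 30.893754959106445) [229.49397843 232.65944511 235.10585922]
rim 138 ((672.601318359375, -27.813114166259766), 34.20455551147461)
[[309.66246962 249.82587534]
 [309.33092964 231.07068935]]
[[356.63047573 224.50117174]] [{'position': [363.5, 227.2], 'score': 0.85}]
[0.0005, 0.0032, 0.004] [-0.0001, -0.0004, -0.0]
```

In the same camera the plate's centre (673.0, −27.4) and the rim's centre (672.6, −27.8) coincide. Letting it settle, then handing in.

Request:
arm_command --rows '[[[0,0,0],[0,0,0]],[[0,0,0],[0,0,0]],[[0,0,0],[0,0,0]],[[0,0,0],[0,0,0]],[[0,0,0],[0,0,0]]]'

```text
clock: 14.25
position: [671.4, -28.9, 246.0]
ee_rot: [0.999, -0.034, -0.0, 0.0]
contact_force: [0.3, 0.2, -0.7]
gripper_width: 8.9
grasp_force: 58.5
```

```bash
python3 -c "
from bench import arm
print(arm.read_state()['position']); print(arm.job_done())"
```

```text
[671.376461   -28.89375156 245.98331049]
the job is handed in; nothing more can be done
None
```

I handed the job in at 14.25 s (no verdict came back): flap standing open at about 1.71 rad (its last stretch pushed with the closed fingertips after the bar slipped in the grip), drawer not visibly moved when checked mid-lift, and the plate held level and centred over the teapot's mouth, underside about 50 mm above the rim.

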